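# Order up: shut the pizza box, slide it into the pick-up bay and ring

## Robot

A 6-joint arm with a two-finger parallel gripper is mounted at the origin on a cart in front of the work surface, level with it; the furniture and walls round the work are solid. World frame = base frame: x ahead of the robot, y to its left, z up, the work surface at z = 0. Lengths are in mm, angles in rad, forces in N, time in s.
With the tool pointing down it reaches from about 275 to 875 mm from the base axis. Payload 12.5 kg.
Tool frame: the origin (TCP) lies at the very end of the fingers, on their centre line; the grasp point (between the pads) lies 19 mm behind it; z points along the fingers, y is the direction in which the jaws open and shut (so a half turn about z gives the same grasp; the last joint's range is limited). The gripper opens to 85 mm and grips with 20 to 120 N. Pads are 22 mm wide; open, the fingers measure 114 mm over their backs; the gripper's body (76 mm by 85 mm) begins 54 mm behind the grasp point. The pads swing forward as they close: fully open they stand 13 mm farther back than shut.
Start: joints at [1.058, 0.351, 1.652, -0, 1.139, -0.085], TCP at [228.146, 500.433, 231.29] pointing down, gripper open.
Joint ranges: [-2.75, 2.75], [-0.79, 2.1], [0.01, 2.65], [-1.57, 4.71], [0.07, 3.14], [-2.87, 2.87]. Speed limits (rad/s): [2.22, 2.22, 2.79, 3.14, 3.14, 3.14].

## Interface

Orientations are given as a rotation vector (axis times angle).
In Python, from cell import arm gives the robot as it stands. Calls block until the motion is done:
- arm.reach(position, orientation): joint-space move of the TCP to a pose.
- arm.movel(position, rot=None, rate=150): straight line of the TCP; rot=None keeps the orientation; rate is the mean speed in mm/s.
- arm.movej(angles): joint-space move.
- arm.grip(opening, force=None): finger opening in mm; force is the grip in N (None keeps the last); returns when the fingers have stopped.
- arm.sleep(seconds).
- arm.solve_ik(position, orientation): joint angles nearest the present ones, or None.
- arm.sense(): the state.
- arm.capture(name): name is "scene" or "top"; returns (picture, depth): 420x560x3 uint8, blue, green, red; 420x560 float32, mm along the optical axis (not along the pixel's ray), 0 where there is no reading.
- arm.camera_model(name): a dict with "K" (3x3 intrinsics, pixels), "cam_to_world" (4x4, takes a point from camera to world coordinates). Camera axes: x right, y up, looking along -z (the intrinsics and any distortion apply to the point x, -y, -z); pixel columns grow to the right and rows downward; lengths in mm; the calibration is good to about 2 mm. A picture is of the moment at which its call begins. camera_model takes no time and is no camera call.
A pose or a line that the arm cannot do raises arm.IKError and nothing moves.
- arm.close_job(): hands the job in, once; it reports no verdict.
Trained networks look in the newest picture that a camera, given by its name, has taken for a name from the list of things; names that differ only in an ending like _2 or _b are one class to them, and where a whole thing is asked for, a point or a joint stands for the part that bears it (a point fixed in the world has none). Each returns a list of dicts, best first, with "conf" (0 to 1); they miss things now and then, are a little off and sometimes report something else, mostly with a low value. They report only what shows in the picture. A call takes as long as a camera call. They do not tell look-alikes from the thing itself.
- arm.look_for(camera, label): "centre" ([x, y, z] in mm, in world coordinates, good to about 4 mm: the middle of the surface that is visible of it).
- arm.pinpoint(camera, label): "centre" ([x, y, z] in mm, in world coordinates, good to about 4 mm: a listed point, or the origin of a listed thing).
The state is a dict: "clock": time; "qpos": joint angles; "joint_velocities": joint speeds; "joint_torque": joint torques, N m; "position": TCP position; "orientation": TCP orientation; "force": force on the tool from outside, world axes, zero at the start; "ft_torque": the same for the moment, N m; "width": finger opening in mm.
Only numpy, scipy, OpenCV 4.12 (cv2) and the standard library are available. Lean on these libraries where they do the work, as an engineer would, in place of code of your own. Each camera call takes 0.05 s, during which the arm holds its last target. There are 200 camera calls.

## Task

Send this pizza out by pushing and pressing with the fingertips only, picking nothing up: press the box's lid shut, then push the box along the counter into the steel pick-up bay until it sits square against both bumpers of the end stop. Only once it is parked, press the call bell's button to ring for the runner. Leave the box flat on the counter and the bell and the other things standing where they are.

Things in the scene. Friction and masses are not known exactly. Their poses are not given: they have to be found in the camera images.
- pizza_box: cardboard take-away pizza box, 190 x 190 mm, 45 mm high with the lid shut (walls 42, lid 3 mm), 0.4 to 0.8 kg, slides on the counter. Origin at the centre of its underside; x points to its far wall (away from the robot), y to its left wall, z up. The lid is hinged on the top of the far wall, 95 mm from the centre, 42 mm up
- box_lid (a joint): lid of the pizza box, rad: 0 = shut flat on the tray, grows as the front edge rises; it starts part open. The crease has friction: the lid stays where it is left, and about 1 N pressed down on it at mid-box closes it
- lid_front_edge (a point): middle of the lid's free front edge, on its upper face, 190 mm from the hinge line
- pickup_bay: pick-up bay, fixed: U of steel rails 30 mm high. Origin: centre of a parked box; +y points out of the mouth (robot's left), x across. Inside width 202 mm; side rails run to y = +50 mm, then flare out 18 mm a side up to y = +88 mm; 16 mm foot flanges outside. Two rubber bumpers on the end stop (faces at y = -95 mm, x = +-60 mm, 18 mm up) touch a parked box
- call_bell: counter bell, white dome on a black base, 75 mm wide, 60 mm tall, loose; origin at the centre of its underside
- bell_button_top (a point): top of the bell's push button, 20 mm wide, 60 mm above the counter; press straight down
- call_bell_button (a joint): travel of the bell button, m: 0 = up, 0.003 = fully down (rings beyond 0.002); springs back by itself
- squeeze_bottle_0: red squeeze bottle with a slate-blue nozzle, 56 mm wide, 177 mm tall; bystander; origin at the centre of its underside
- pepper_sauce: square brown pepper-sauce bottle, 46 mm wide, 168 mm tall; bystander; origin at the centre of its underside
- cheese_shaker: small glass cheese shaker with a grey domed top, 44 mm wide, 90 mm tall; stands beyond the bell; bystander; origin at the centre of its underside
- kitchen_timer: round red-and-white wind-up timer, 70 mm wide, 51 mm tall; stands beyond the bell; bystander; origin at the centre of its underside
- spice_jar_b: spice jar with a dark cap, 41 mm wide, 105 mm tall; stands beyond the bell; bystander; origin at the centre of its underside
Mind the look-alikes: they are no part of the job. Several things look just like the call_bell: the one meant starts farthest to the robot's right.

How it is judged:
By the outcome, as a careful person would: the job done as asked, in the order asked, and still so for the second after the job is handed in, with the robot touching nothing.
It also fails if it takes over 72 s, if anything falls off the work surface, if the arm or the gripper's body presses on something with over 40 N, if the wrist force passes 120 N, or if a joint passes its speed limit or range.

## Working session

There is one attempt and no reset: what is moved stays moved. The work goes in short steps, each a Python script; the robot and the scene stay as the last script left them, time stands still between calls to the robot, and variables do not carry over. Pictures are saved under pics/ and viewed, about 8 in all and at most 12, crops included, and the job is handed in when it is done.

```bash
mkdir -p pics; ls
python3 - <<'E'
from cell import arm
import cv2, numpy as np
for c in ("scene","top"):
    p,d=arm.capture(c); cv2.imwrite(f"pics/{c}0.png",p); np.save(f"pics/{c}0.npy",d)
    m=arm.camera_model(c); print(c,{k:np.round(v,3).tolist() if not isinstance(v,str) else v for k,v in m.items()})
    for l in ("pizza_box","lid_front_edge","pickup_bay","call_bell","bell_button_top","squeeze_bottle_0","pepper_sauce","cheese_shaker","kitchen_timer","spice_jar_b"):
        print(l,[(np.round(r["centre"]).tolist(),round(r["conf"],2)) for r in arm.pinpoint(c,l)][:5])
s=arm.sense();print(s["clock"],s["orientation"],s["force"])
E
```

```text
pics
scene {'K': [[506.871, 0.0, 287.881], [0.0, 506.871, 218.126], [0.0, 0.0, 1.0]], 'cam_to_world': [[0.501, 0.378, -0.779, -582.607], [-0.865, 0.235, -0.443, -703.698], [0.016, 0.896, 0.444, 765.218], [0.0, 0.0, 0.0, 1.0]]}
pizza_box [([536.0, 177.0, 3.0], 0.86)]
lid_front_edge []
pickup_bay [([533.0, -144.0, 1.0], 0.78)]
call_bell [([480.0, -426.0, 3.0], 0.7)]
bell_button_top [([477.0, -421.0, 58.0], 0.81)]
squeeze_bottle_0 [([632.0, 453.0, -0.0], 0.73), ([478.0, -424.0, 57.0], 0.34)]
pepper_sauce [([568.0, 489.0, -1.0], 0.66), ([513.0, 180.0, 188.0], 0.37), ([482.0, -423.0, 59.0], 0.27)]
cheese_shaker [([607.0, -511.0, -2.0], 0.67)]
kitchen_timer [([480.0, -428.0, -2.0], 0.72), ([634.0, -453.0, 2.0], 0.7)]
spice_jar_b [([622.0, -392.0, 0.0], 0.86)]
top {'K': [[443.409, 0.0, 286.382], [0.0, 443.409, 208.795], [0.0, 0.0, 1.0]], 'cam_to_world': [[0.276, 0.844, -0.459, -160.263], [-0.961, 0.245, -0.129, -219.992], [0.004, 0.477, 0.879, 1523.852], [0.0, 0.0, 0.0, 1.0]]}
pizza_box [([543.0, 175.0, 0.0], 0.66), ([478.0, -426.0, 56.0], 0.49)]
lid_front_edge [([514.0, 180.0, 188.0], 0.9), ([570.0, 489.0, 2.0], 0.34)]
pickup_bay []
call_bell [([482.0, -422.0, -2.0], 0.82), ([829.0, -216.0, -1.0], 0.47), ([514.0, 179.0, 188.0], 0.46)]
bell_button_top [([479.0, -424.0, 55.0], 0.75), ([825.0, -221.0, 60.0], 0.56), ([478.0, -424.0, -4.0], 0.44)]
squeeze_bottle_0 [([630.0, 452.0, -3.0], 0.89)]
pepper_sauce [([568.0, 490.0, -1.0], 0.92)]
cheese_shaker [([608.0, -509.0, 3.0], 0.73)]
kitchen_timer [([632.0, -454.0, 4.0], 0.69), ([478.0, -422.0, 56.0], 0.38)]
spice_jar_b [([621.0, -388.0, 0.0], 0.59)]
1.1 [6.66894390e-01 3.06999225e+00 1.43709823e-05] [ 0.33820737 -0.23606025 -0.84294391]
```

Run:
```python
import cv2,numpy as np
a=cv2.imread("pics/scene0.png");b=cv2.imread("pics/top0.png")
cv2.imwrite("pics/v1.png",cv2.resize(b,(800,600)))
cv2.imwrite("pics/v2.png",cv2.resize(a,(800,600)))
```

```text
(no output)
```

View pics/v1.png

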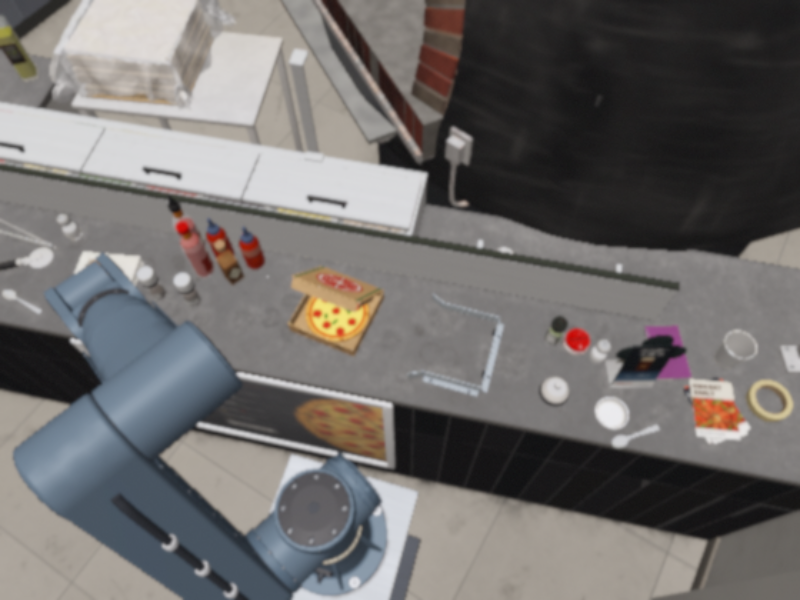

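View pics/v2.png

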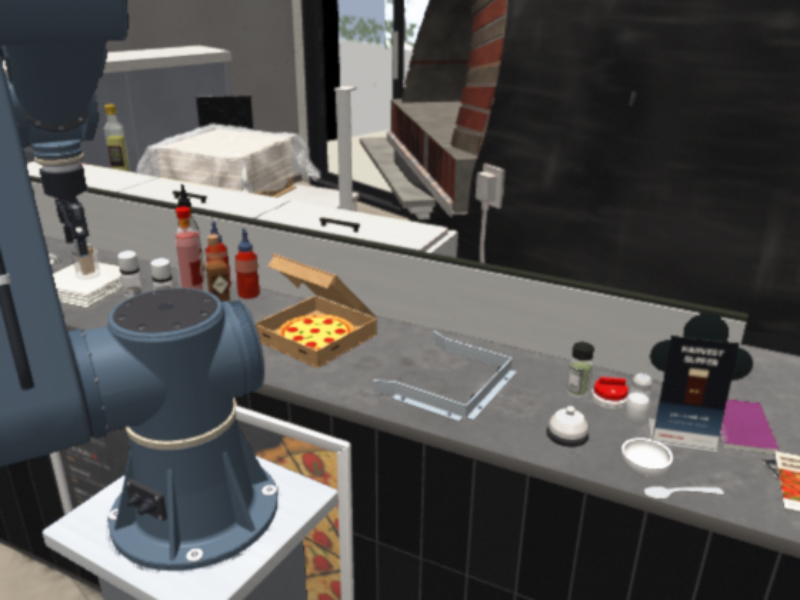

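The view shows the box with its lid open at top-view (335,308) and the bay at (465,340). A white dome bell is at (555,390), and other small white things show at (480,245), (505,250) and (619,268). Next I'll measure the box and bay yaw, and take an enlarged crop to check the bell candidates.

```bash
cat > h.py <<'E'
from cell import arm
import numpy as np, cv2
from scipy.spatial.transform import Rotation as R
def cloud(c,d):
    m=arm.camera_model(c);K=m["K"];T=np.array(m["cam_to_world"])
    v,u=np.mgrid[:d.shape[0],:d.shape[1]]
    P=np.stack([(u-K[0][2])*d/K[0][0],-(v-K[1][2])*d/K[1][1],-d,np.ones_like(d)],-1)
    W=P@T.T; W[d<=0]=np.nan; return W[...,:3]
def proj(c,p):
    m=arm.camera_model(c);q=np.linalg.inv(m["cam_to_world"])@np.r_[p,1]
    K=np.array(m["K"]);x=K@[q[0],-q[1],-q[2]];return x[:2]/x[2]
def down(yaw): # tool y axis along world direction at angle yaw (rad) from world x... 
    y=np.array([np.cos(yaw),np.sin(yaw),0]);z=np.array([0,0,-1.]);x=np.cross(y,z)
    return R.from_matrix(np.c_[x,y,z]).as_rotvec()
def sel(W,x0,x1,y0,y1,z0,z1):
    X=W.reshape(-1,3);k=(X[:,0]>x0)&(X[:,0]<x1)&(X[:,1]>y0)&(X[:,1]<y1)&(X[:,2]>z0)&(X[:,2]<z1);return X[k]
E
python3 - <<'E'
from h import *
im={c:cv2.imread(f"pics/{c}0.png") for c in("scene","top")}
W={c:cloud(c,np.load(f"pics/{c}0.npy")) for c in im}
# orthophoto maps: points coloured by height, 2mm/px... x 380..700 up, y 320..-320 left->right
canvas=np.zeros((340,640,3),np.uint8)
for c,ch in(("scene",0),("top",1)):
    X=sel(W[c],380,720,-320,320,14,60)
    for x,y,z in X: cv2.circle(canvas,(int(320-y),int(720-x)),1,(255 if ch==0 else 0,255 if ch else 0,int(z*4)),-1)
for g in range(-300,301,100): cv2.line(canvas,(320-g,0),(320-g,339),(60,60,60),1)
for g in (400,500,600,700): cv2.line(canvas,(0,720-g),(639,720-g),(60,60,60),1)
c1=cv2.resize(im["top"][150:310,300:500],(400,320),interpolation=2);c2=cv2.resize(im["scene"][230:360,330:560],(400,226),interpolation=2)
bot=np.zeros((320,800,3),np.uint8);bot[:,:400]=c1;bot[:226,400:]=c2
# far area
cv2.imwrite("pics/v3.png",np.vstack([cv2.resize(canvas,(527,280)),np.zeros((0,527,3),np.uint8)]) if 0 else np.vstack([np.hstack([cv2.resize(canvas,(527,280)),np.zeros((280,273,3),np.uint8)]),bot]))
for n,b in(("box",(400,680,50,300,15,50)),("bay",(380,680,-290,-10,15,40))):
    for c in W:
        X=sel(W[c],*b);r=cv2.minAreaRect(X[:,:2].astype(np.float32));print(n,c,len(X),np.round(r[0],1),np.round(r[1],1),round(r[2],1),np.round(X.min(0)),np.round(X.max(0)))
for c in W:
    X=sel(W[c],380,680,50,300,60,220);U,S,V=np.linalg.svd(X-X.mean(0),full_matrices=0);print("lid",c,len(X),X.mean(0).round(),V[2].round(3),S.round(), X[X[:,2].argmax()].round())
E
```

```text
box scene 1446 [536.7 174.9] [200.9 199.2] 82.8 [429.  69.  15.] [646. 282.  50.]
box top 796 [537.1 175.5] [193.9 196. ] 82.8 [429.  69.  15.] [643. 282.  50.]
bay scene 688 [ 530.1 -152.7] [196.1 241.7] 89.0 [ 411. -250.   15.] [653. -53.  32.]
bay top 290 [ 532.4 -151.8] [190.1 240.2] 89.2 [ 414. -248.   15.] [654. -55.  37.]
lid scene 933 [533. 165. 140.] [-0.678  0.099 -0.728] [1986. 1659.  324.] [497. 113. 187.]
lid top 1073 [537. 172. 144.] [-0.672  0.096 -0.734] [1802. 1726.  261.] [514. 256. 193.]
```

View pics/v3.png

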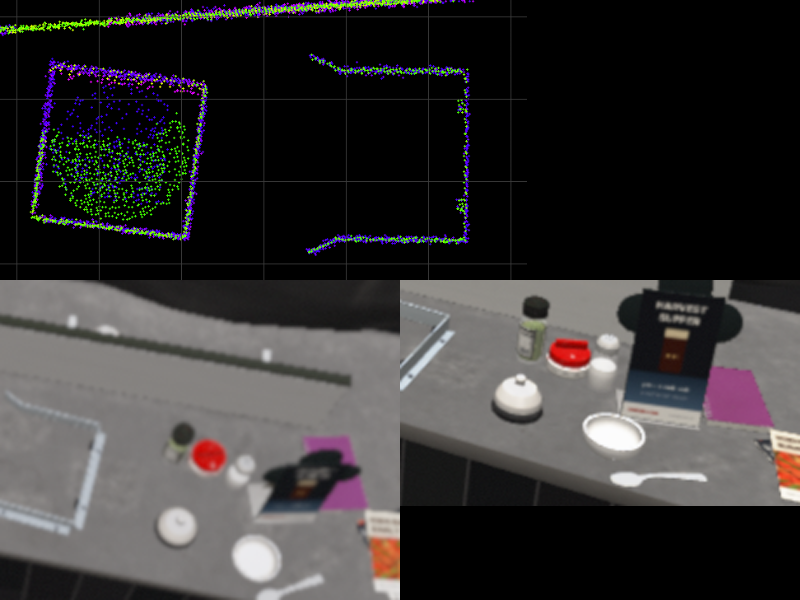

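The bell meant is the dome at scene (568,425) / top (555,390), world about (480,-424). It is the only white dome with a button on a black base on the counter's right. The object right of it at (612,413) is an open bowl, and the specks behind the ledge lie farther left. The box yaw is about -7.5° and the bay yaw about -1°. I'll fit the bay rails more precisely, then press the lid shut.

Run:
```python
from h import *
W={c:cloud(c,np.load(f"pics/{c}0.npy")) for c in("scene","top")}
for c in W:
    f=sel(W[c],610,650,-235,-100,15,34);n=sel(W[c],415,450,-235,-100,15,34);e=sel(W[c],450,620,-262,-225,22,34);b=sel(W[c],450,620,-262,-225,8,18)
    for nm,X,i in(("far",f,0),("near",n,0),("end",e,1)):
        p=np.polyfit(X[:,1-i],X[:,i],1);print(c,nm,len(X),"slope",p[0].round(4),"val",np.polyval(p,-160 if i==0 else 532).round(1),np.percentile(X[:,i],[5,95]).round(1))
    print("bump",np.percentile(b[:,1],[50,80,95]).round(1) if len(b) else 0)
arm.grip(0,30)
o=down(0)
q=arm.solve_ik([545,172,240],o);q2=arm.solve_ik([545,172,240],down(np.pi));print(q,q2)
arm.reach([545,172,240],o)
arm.movel([545,172,75],rate=110)
s=arm.sense();print(s["clock"],s["force"].round(1),s["position"].round(1))
z=75
while z>44:
    z-=3 if z>50 else 1
    arm.movel([545,172,z],rate=60);s=arm.sense()
    if s["force"][2]>6: break
print(z,s["clock"],s["force"].round(1),s["position"].round(1))
arm.movel([545,172,110],rate=200)
arm.grip(85)
arm.reach([532,340,110],o)
p,d=arm.capture("top");cv2.imwrite("pics/top1.png",p);np.save("pics/top1.npy",d)
p2,d2=arm.capture("scene")
for c,dd in(("top",d),("scene",d2)):
    X=sel(cloud(c,dd),400,680,50,300,30,250);r=cv2.minAreaRect(X[:,:2].astype(np.float32));print(c,len(X),np.round(r[0],1),np.round(r[1],1),round(r[2],1),np.percentile(X[:,2],[2,50,98]).round(1))
print(arm.sense()["clock"])
cv2.imwrite("pics/v4.png",np.hstack([cv2.resize(p[150:290,180:380],(400,280)),cv2.resize(p2[150:290,150:350],(400,280))]))
```

```text
scene far 164 slope 0.0045 val 634.1 [629.1 638.9]
scene near 204 slope 0.015 val 429.4 [426.1 432.7]
scene end 81 slope -0.0127 val -245.9 [-248.7 -239.8]
bump [-247.2 -246.1 -245.5]
top far 83 slope 0.0068 val 633.9 [630.8 637.2]
top near 80 slope 0.0146 val 429.1 [426.3 431.7]
top end 45 slope -0.005 val -243.5 [-246.3 -237.5]
bump [-243.9 -237.6 -235.6]
[ 2.24247953e-01  3.81071068e-01  1.58500703e+00 -4.44089210e-16
  1.17551456e+00  2.24247953e-01] None
5.1917 [-0.3 -0.7 -0.7] [545.3 172.1  75.5]
44 8.4417 [-4.4 -1.7 11.5] [545.2 172.   44.9]
top 2328 [537.1 175.8] [192.  194.5] 82.4 [34.8 44.2 51.5]
scene 1989 [554.4 193.5] [240.9 230.5] 82.1 [31.7 42.7 46.8]
10.5167
```

View pics/v4.png

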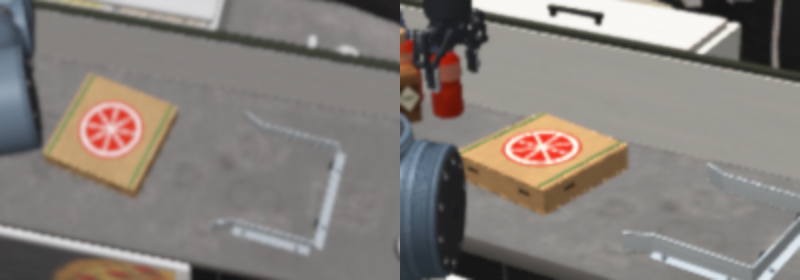

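```bash
cat >> h.py <<'E'
def push(pts,rate=90,flim=35):
    for p in pts:
        arm.movel(p,rate=rate);s=arm.sense()
        if np.linalg.norm(s["force"])>flim: break
    print("push",s["clock"],s["force"].round(1),s["position"].round(1));return s
def boxpose(tag,y0,y1):
    for c in("top","scene"):
        p,d=arm.capture(c);cv2.imwrite(f"pics/{c}{tag}.png",p);np.save(f"pics/{c}{tag}.npy",d)
        X=sel(cloud(c,d),420,660,y0,y1,38,52);r=cv2.minAreaRect(X[:,:2].astype(np.float32))
        print(c,len(X),np.round(r[0],1),np.round(r[1],1),round(r[2],1),[(np.round(q["centre"]).tolist(),round(q["conf"],2)) for q in arm.pinpoint(c,"pizza_box")][:2])
    print("t",arm.sense()["clock"])
E
python3 - <<'E'
from h import *
o=down(-0.01)
arm.reach([532,325,60],o)
arm.movel([532,325,8],rate=80);s=arm.sense();print(s["force"].round(1),s["position"].round(1),s["width"])
push([[532,y,8] for y in (285,255,225,195,165)])
arm.movel([532,175,8],rate=100)
boxpose(2,-60,175)
E
```

```text
[-0.1  0.9 -0.3] [532.2 325.1   8.2] 85.11482758857325
push 14.1667 [-0.7 -0.4  0.5] [532.  164.5   8. ]
top 2185 [547.9  65.9] [208.4 194.4] 89.7 [([550.0, 57.0, 3.0], 0.91)]
scene 1982 [547.5  66.9] [214.8 199.7] 89.6 [([547.0, 58.0, 3.0], 0.86), ([624.0, -393.0, -3.0], 0.26)]
t 14.6167
```

The lid is shut and the box is square at about (548,58), roughly 16 mm too far from the robot compared with the bay at x≈532. I'll recentre the fingers and push on a slant to correct this.

Run:
```python
from h import *
arm.movel([549,180,8],rate=100)
push([[549,163,8],[541,135,8],[532,105,8]],rate=70)
arm.movel([532,117,8],rate=100)
boxpose(3,-150,100)
a=cv2.imread("pics/top3.png")[150:290,220:420];b=cv2.imread("pics/scene3.png")[180:320,190:390]
cv2.imwrite("pics/v5.png",np.hstack([cv2.resize(a,(400,280)),cv2.resize(b,(400,280))]))
```

```text
push 16.5 [-0.5 -0.6 -0.9] [531.9 104.6   8. ]
top 2252 [531.2  -2.6] [190.3 194.6] 89.6 [([534.0, -4.0, 3.0], 0.85)]
scene 2088 [531.1  -3.3] [193.  197.5] 89.6 [([528.0, -2.0, 1.0], 0.94), ([569.0, 489.0, 1.0], 0.67)]
t 16.9667
```

View pics/v5.png

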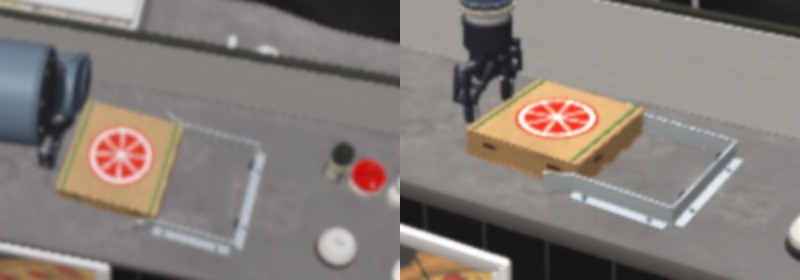

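Run:
```python
from h import *
push([[531.5,100,8],[531,60,8],[530.5,20,8],[530,-22,8]],rate=90)
y=-22
while y>-52:
    y-=2; arm.movel([530,y,8],rate=40); s=arm.sense()
    if abs(s["force"][1])>15: break
print(y,s["clock"],s["force"].round(1),s["position"].round(1),s["ft_torque"].round(2))
arm.sleep(.2)
arm.movel([530,10,8],rate=120)
arm.movel([530,10,110],rate=200)
boxpose(4,-280,-20)
for c in("top","scene"): print(c,[(np.round(q["centre"]).tolist(),round(q["conf"],2)) for q in arm.pinpoint(c,"pickup_bay")][:2],[(np.round(q["centre"]).tolist(),round(q["conf"],2)) for q in arm.pinpoint(c,"bell_button_top")][:2])
a=cv2.imread("pics/top4.png")[180:290,280:420];b=cv2.imread("pics/scene4.png")[220:330,230:370]
cv2.imwrite("pics/v6.png",np.hstack([cv2.resize(a,(400,314)),cv2.resize(b,(400,314))]))
```

```text
push 19.1083 [0.3 0.2 0.5] [530. -22.   8.]
-38 21.1083 [ 1.  24.4  2. ] [529.8 -35.7   8. ] [ 3.47 -0.27  0.15]
top 2321 [ 529.9 -140.4] [190.2 193.4] 89.9 [([534.0, -143.0, -3.0], 0.83)]
scene 2374 [ 530.5 -142.5] [191.3 204.3] 89.1 [([533.0, -140.0, 0.0], 0.94), ([623.0, -396.0, -2.0], 0.38)]
t 22.7167
top [([627.0, -389.0, 1.0], 0.69)] [([475.0, -425.0, 56.0], 0.64), ([827.0, -220.0, 61.0], 0.46)]
scene [([533.0, -144.0, -4.0], 0.78)] [([478.0, -424.0, 61.0], 0.96)]
```

View pics/v6.png

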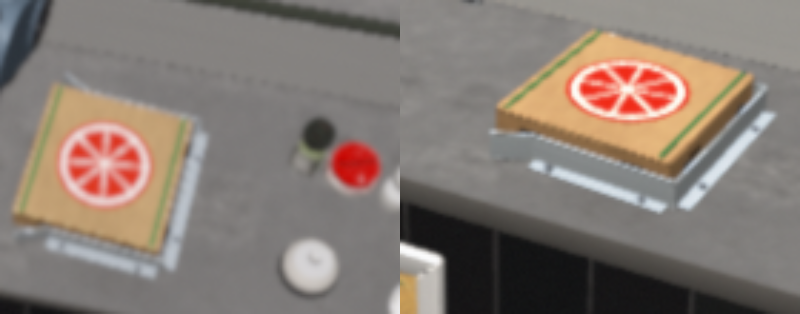

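The box is parked: a 24 N push was held evenly, and it is visibly square in the bay. Next is the bell.

Run:
```python
from h import *
B=[]
for c in("top","scene"):
    X=sel(cloud(c,np.load(f"pics/{c}4.npy")),440,520,-465,-385,5,75);T=X[X[:,2]>53]
    print(c,len(X),len(T),T.mean(0).round(1) if len(T) else 0,X[:,2].max().round(1),X[:,:2].min(0).round(),X[:,:2].max(0).round())
bx,by=478,-424.3
arm.grip(0)
o=down(-0.6)
arm.reach([bx,by,160],o)
arm.movel([bx,by,68],rate=110);arm.sleep(.2)
f0=arm.sense()["force"][2];z=66;fs=[]
while z>56:
    z-=1;arm.movel([bx,by,z],rate=30);s=arm.sense();fs.append((z,round(s["position"][2],1),round(s["force"][2]-f0,1)))
    if s["force"][2]-f0>14: break
print(fs,s["force"].round(1),s["clock"])
p,d=arm.capture("scene")
arm.sleep(.2)
arm.movel([bx,by,160],rate=120)
p2,d2=arm.capture("scene");cv2.imwrite("pics/scene5.png",p2)
print([(np.round(q["centre"]).tolist(),round(q["conf"],2)) for q in arm.pinpoint("scene","bell_button_top")][:2],arm.sense()["clock"])
cv2.imwrite("pics/v7.png",np.hstack([cv2.resize(p[200:340,330:470],(400,400),interpolation=2),cv2.resize(p2[200:340,330:470],(400,400),interpolation=2)]))
```

```text
top 319 13 [ 477.1 -422.6   57.4] 64.1 [ 440. -457.] [ 517. -386.]
scene 569 18 [ 475.1 -423.2   56.1] 58.8 [ 440. -460.] [ 509. -389.]
[(65, np.float64(64.8), np.float64(-0.0)), (64, np.float64(64.0), np.float64(0.6)), (63, np.float64(62.9), np.float64(-0.3)), (62, np.float64(61.9), np.float64(0.2)), (61, np.float64(61.0), np.float64(0.3)), (60, np.float64(59.9), np.float64(0.9)), (59, np.float64(59.1), np.float64(2.0)), (58, np.float64(58.2), np.float64(3.5)), (57, np.float64(57.3), np.float64(6.0)), (56, np.float64(56.6), np.float64(8.4))] [-1.6  1.4  8.2] 28.9833
[([478.0, -425.0, 58.0], 0.86)] 30.35
```

View pics/v7.png

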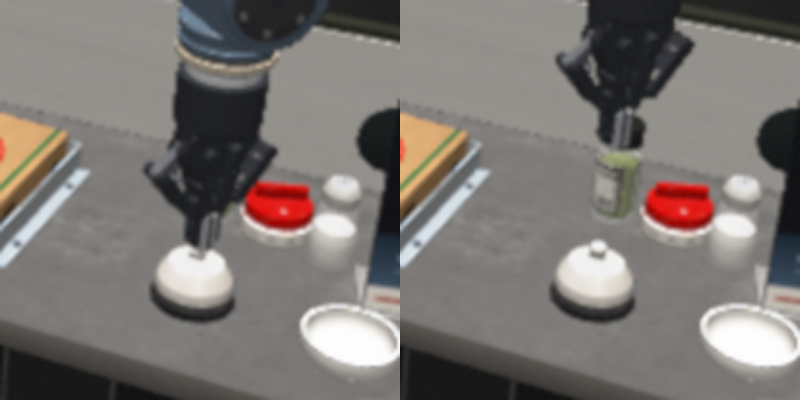

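Run:
```python
from h import *
boxpose(6,-280,-20)
for l in("lid_front_edge","call_bell","spice_jar_b","kitchen_timer","cheese_shaker","squeeze_bottle_0","pepper_sauce"): print(l,[(np.round(q["centre"]).tolist(),round(q["conf"],2)) for q in arm.pinpoint("top",l)][:2])
arm.close_job()
```

```text
top 0 [0. 0.] [0. 0.] 0.0 []
scene 2369 [ 530.3 -142.1] [193.3 197.5] 89.1 [([532.0, -139.0, 3.0], 0.82)]
t 30.55
lid_front_edge []
call_bell [([477.0, -423.0, -0.0], 0.54), ([828.0, -215.0, -0.0], 0.49)]
spice_jar_b []
kitchen_timer []
cheese_shaker [([603.0, -506.0, 2.0], 0.37)]
squeeze_bottle_0 []
pepper_sauce [([569.0, 492.0, 1.0], 0.58), ([604.0, -511.0, -2.0], 0.42)]
the job is handed in; nothing more can be done
```

I pressed the lid shut and pushed the box into the bay against the end stop. Only then did I press the call bell's button, and I handed the job in at about 30.6 s. Nothing was picked up.

**Lid:** it took about 11 N at 45 mm height, and the pictures show it flat.

**Box:** the last push against the bumpers held 24 N with almost no twisting moment. The last scene-camera view puts the box at about (530, -142) with a yaw of about -0.9°. The bay is at about (532, -144) with a yaw of about -0.6°. Both agree within the camera error.

**Bell:** I felt the button from about 60 mm and pressed it down to 56.6 mm at about 8 N. That is roughly 3.4 mm from first contact, past the 2 mm it needs to ring. There was no clear hard stop in the force, so the ring is inferred from the travel. The bell still stands at about (477, -423).

**Checks that gave no result:** in the last top-camera picture I got no reading of the box, and I believe the arm was blocking that view. The networks also missed the lid edge, spice jar, timer and squeeze bottle there. The jar, timer and shaker stood in place in the picture taken after the bell press. The pepper sauce was found within 3 mm of where it began. The squeeze bottle's final position was not confirmed, but the arm did not go near it.

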